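# Slide the length-stop carriage to the end stop with its lock held down

### The arm

A 7-joint arm with a two-finger parallel gripper is mounted at the origin on the work surface. World frame = base frame: x ahead of the robot, y to its left, z up, the work surface at z = 0. Lengths are in m, angles in rad, forces in N, time in s.
With the tool pointing down it reaches from about 0.4 to 0.85 m from the base axis. Payload 10.4 kg.
Tool frame: the origin (TCP) lies midway between the tips of the shut fingers; the grasp point (between the pads) lies 19 mm behind it (r.tcp_to_grasp is the z of the grasp point in the tool frame, in m); z points along the fingers, x is the direction in which the jaws open and shut, and the axes are right-handed (so a half turn about z gives the same grasp; the last joint's range is limited). The gripper opens to 87 mm and grips with 3 to 60 N. Pads are 19 mm wide; open, the fingers measure 117 mm over their backs; the gripper's body (75 mm by 190 mm) begins 51 mm behind the grasp point.
Start: joints at [-1.2, 0.332, -0.065, 1.46, 0.022, 1.35, -0.088], TCP at [0.24, 0.577, 0.223] pointing down, gripper open.
Joint ranges: [-2.6, 2.6], [-0.5, 2.12], [-1.47, 1.34], [0.16, 2.42], [-1.27, 4.41], [0.06, 2.06], [-2.6, 2.6]. Speed limits (rad/s): [2.22, 2.22, 2.79, 2.79, 3.14, 3.14, 3.14].

### API

Orientations are given as a unit quaternion [x, y, z, w].
In Python, from bench import r, camera, close_job gives the robot as it stands. The module is installed in compiled form; this text tells all that it offers.
- The arm moves only by the shell command python3 -m crank 'ROWS' [FORCE]. ROWS is JSON, a list of rows, each an object of numbers: "x", "y", "z": the shift along the tool's x, y, z scaled (see below); "ax", "ay", "az": the turn, a rotation vector about the tool's x, y, z scaled (see below); "claw": the closure, from -1 (fully open) to 1 (shut), so that 0 is half open. A call has exactly 5 rows; each row is the pose to reach, as a shift and turn from the pose commanded when the call began, along the tool's axes at that moment; what a row does not reach only later rows make up. The controller multiplies each number of a shift by 1 m and each number of a turn by 2 rad. A row lasts 1/12 s, in which the tool goes at most 41.7 mm and 7.16 degrees, less where a joint would pass 70% of its speed; a pose out of reach is approached as far as the arm can. A call with a number of a shift or a turn outside -1 to 1 is refused whole. A call with a gripper value outside its range is refused whole. The fingers move at their own pace and stop on an object; FORCE is the grip in N (left out, the last holds). Time passes only in rows, so rows that repeat a pose let the fingers close, or fill a call up. It gives the time, the measured TCP pose, the force and the opening at its end, in the units of the state.
- r.read_state(): the state, without advancing time (a new reading comes with each control period).
- camera(name): name is "side" or "top"; returns a dict with "color" (420x560x3 uint8, blue, green, red), "fx", "fy", "cx", "cy" (pixels), "eye" and "orientation" of the camera in the world. Camera axes: x right, y down, z forward; pixel columns grow to the right and rows downward; lengths in m; the calibration is good to about 2 mm. A picture is of the moment at which its call begins. There is no depth.
- close_job(): hands the job in, once; it reports no verdict.
The state is a dict: "time": time; "joint_positions": joint angles; "joint_vel": joint speeds; "joint_torque": joint torques, N m; "ee_pos": TCP position; "eef_rot": TCP orientation; "ft_force": force on the tool from outside, world axes, zero at the start; "torque": the same for the moment, N m; "width": finger opening in m.
Only numpy, scipy, OpenCV 4.12 (cv2) and the standard library are available. Lean on these libraries where they do the work, as an engineer would, in place of code of your own. Each camera call takes 0.05 s, during which the arm holds its last target. There are 200 camera calls.

### The job

On the strip-cutting guide, press the carriage's lock plate down with your fingertips and, keeping it down all the way, slide the carriage along the rail until its nose is fully home against the end stop. Then let go, so that the plate pops up and the carriage is locked there. Use only pushes, grasp nothing, and leave the hoop, the bowl and the jar where they stand.

Things in the scene. Friction and masses are not known exactly. Their poses are not given: they have to be found in the camera images.
- guide: The strip-cutting guide, fixed to the bench: plywood board 160 x 420 x 18 mm (x, y, z), aluminium rail along its middle. Origin: centre of the board's underside, at bench height. y runs along the rail from the carriage towards the end stop, z is up. A steel home latch, 54 mm high, stands on its +x side by the starting place, 52 to 74 mm from the rail's middle line.
- end_stop: Dark wooden block 96 x 30 mm, top 75 mm above the bench (screw head on it to 85 mm), clamped at another place on the rail each time; it does not move. Origin: at bench height below the middle of the face the carriage's nose meets; axes parallel to the guide's, block on the +y side. A steel catch arm, 55 mm high, reaches 65 mm back from it, 52 to 74 mm to the +x side of the rail's middle.
- plate_top (a point): Middle of the lock plate's top face; sinks with it. An aluminium push plate 88 mm (guide x) by 40 mm (guide y) at the middle of the carriage, top 68 mm above the bench when up, 60 mm when down. The carriage: light wooden block 96 (x) by 110 mm (y), deck 58 mm high.
- nose_inside (a point): Middle of the inner face of the carriage's nose, 75 mm above the bench, 30 mm ahead (guide +y) of the plate's middle. The nose is a block 96 mm wide (x), 25 mm thick (y), top 92 mm above the bench, rising at the carriage's leading end; fingers on the plate can push this face towards the end stop.
- carriage_nose (a point): Middle of the nose's front face, 58 mm above the bench, 55 mm ahead (guide +y) of the plate's middle. It moves with the carriage; the carriage is home when this point is at the end stop's face (y = 0 in the end stop's frame).
- carriage (a joint): Travel of the carriage along the rail, m: 0 at its locked start, growing towards the end stop, which it meets at 0.07 to 0.14. While locked it has 1.5 mm of play either way. Once free it slides with about 1.5 N of friction plus 6 N per m/s.
- lock_plate (a joint): How far the lock plate is pressed down, m: 0 up (locks), 0.008 fully down. Its spring takes about 2 N to start and 6 N fully down. Beyond 0.005 the lock lets go, at the start and at the end stop's catch alike. Let go with the nose within 2 mm of the stop, it springs up and locks; farther off, it stays held down or the carriage stays free.
- hoop: Loose bystander: a light bentwood hoop standing on the bench, 160 mm across, 65 mm high, open at both ends. Origin: centre of its underside.
- bowl: Loose bystander: a terracotta bowl, 110 mm across, 50 mm high. Origin: centre of its underside.
- jar: Loose bystander: a small jar with a white lid, 56 mm across, 75 mm high. Origin: centre of its underside.

How it is judged:
By the outcome, as a careful person would: the job done as asked, in the order asked, and still so for the second after the job is handed in, with the robot touching nothing.
It also fails if it takes over 38 s, if anything falls off the work surface, if the arm or the gripper's body presses on something with over 40 N, if the wrist force passes 120 N, or if a joint passes its speed limit or range.

## Working session

There is one attempt and no reset: what is moved stays moved. The work goes in short steps, Python scripts to look and compute and a shell command to move; the robot and the scene stay as the last step left them, time stands still between calls to the robot, and variables do not carry over. Pictures are saved under pics/ and viewed, about 8 in all and at most 12, crops included, and the job is handed in when it is done.

```bash
mkdir -p pics; python3 - <<'E'
from bench import r,camera
import cv2,json
print(r.read_state())
for n in("top","side"):
    c=camera(n); cv2.imwrite(f"pics/{n}0.png",c["color"]); print(n,{k:v for k,v in c.items() if k!="color"})
E
```

```text
{'time': 0.0, 'joint_positions': array([-1.19958448,  0.33285904, -0.06470535,  1.46094137,  0.02162007,
        1.34987342, -0.08850018]), 'joint_vel': array([-9.45628610e-04,  1.14897831e-03, -6.12541854e-04, -9.02507939e-04,
        8.76443866e-05,  3.10337618e-04,  5.94925772e-04]), 'joint_torque': array([ 3.30140901e-04, -6.23249388e+01,  2.48325843e-02, -3.89893556e+01,
       -6.12567225e-02,  3.97675973e-02,  1.36249951e-04]), 'ee_pos': array([0.23968262, 0.57680555, 0.22176194]), 'eef_rot': array([ 8.31769991e-01,  5.55119989e-01, -5.52383800e-04,  4.17589256e-04]), 'ft_force': array([ 0.61816052,  0.4683955 , -0.09499201]), 'torque': array([-0.0003915 ,  0.02803244, -0.01335424]), 'width': 0.08695675093940593}
top {'fx': 397.85921092159435, 'fy': 397.85921092159435, 'cx': 269.2340316676325, 'cy': 203.77722696079888, 'eye': array([0.43718777, 0.09274391, 1.04158771]), 'orientation': array([ 0.71082366, -0.69912461,  0.06096446, -0.0473058 ])}
side {'fx': 426.6522498640592, 'fy': 426.6522498640592, 'cx': 274.35680048319216, 'cy': 217.1757674899258, 'eye': array([ 0.21336312, -0.51186549,  0.52737593]), 'orientation': array([ 0.83423348, -0.25121279,  0.12833358, -0.47379017])}
```

View pics/top0.png

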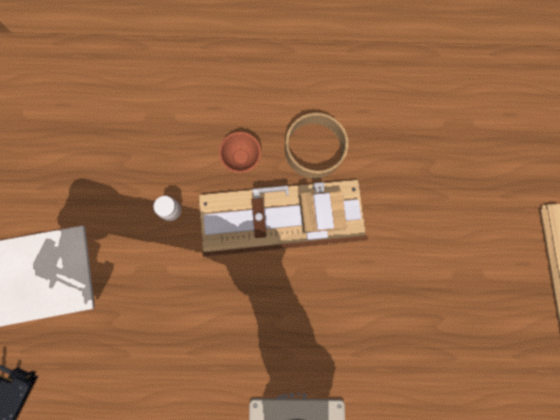

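View pics/side0.png

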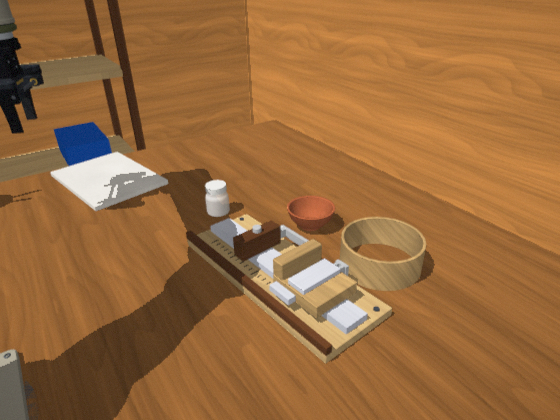

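The top view shows the guide around (282,215), with the carriage at (323,211), the stop at (259,217), the hoop at (317,143), the bowl at (240,152) and the jar at (168,208). Next I'll look at an enlarged crop.

```bash
python3 - <<'E'
import cv2
a=cv2.imread("pics/top0.png")[170:260,190:380]
cv2.imwrite("pics/crop.png",cv2.resize(a,None,fx=4,fy=4,interpolation=cv2.INTER_CUBIC))
E
cat > h.py <<'E'
import numpy as np
from bench import r,camera
from scipy.spatial.transform import Rotation as R
def px2w(c,u,v,z):
    d=R.from_quat(c["orientation"]).apply([(u-c["cx"])/c["fx"],(v-c["cy"])/c["fy"],1]); e=np.array(c["eye"])
    return e+d*(z-e[2])/d[2]
def w2px(c,p):
    q=R.from_quat(c["orientation"]).inv().apply(np.array(p)-c["eye"])
    return np.array([c["cx"]+c["fx"]*q[0]/q[2],c["cy"]+c["fy"]*q[1]/q[2]])
E
```

```text
(no output)
```

View pics/crop.png

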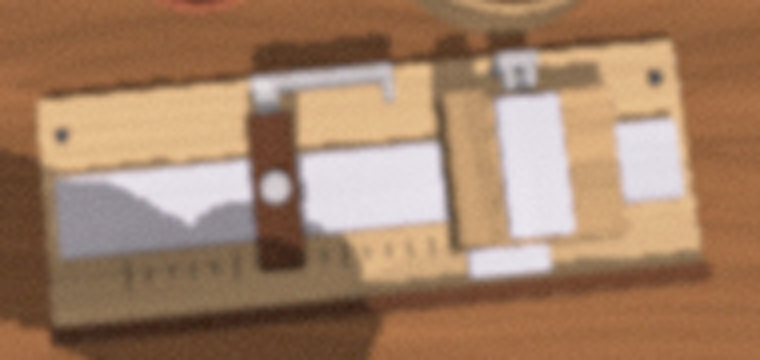

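The crop shows the plate corners at about (497,97), (560,92), (576,233) and (512,238). The stop's right face runs (295,110) to (304,265), and the nose front runs (445,95) to (460,250). The jaw axis would fit along guide x or y.

```bash
python3 - <<'E'
from h import *
c=camera("top")
f=lambda x,y,z: px2w(c,190+x/4-.375,170+y/4-.375,z)
P=[f(*p,.068) for p in[(497,97),(560,92),(576,233),(512,238)]]
pc=np.mean(P,0);print("plate",pc,[np.linalg.norm(P[i]-P[i-1]).round(4) for i in range(4)])
S=[f(*p,.075) for p in[(295,110),(304,265)]];sc=np.mean(S,0);print("stop",sc,np.linalg.norm(S[0]-S[1]))
N=[f(*p,.092) for p in[(445,95),(460,250)]];nc=np.mean(N,0);print("nose",nc,np.linalg.norm(N[0]-N[1]))
B=[f(*p,.018) for p in[(38,98),(672,40)]]
for a,b in((S[0],S[1]),(N[0],N[1]),(P[0],P[3]),(P[1],P[2])):
    d=a-b; print("yaw from x",np.degrees(np.arctan2(d[1],d[0])))
for a,b in((B[0],B[1]),(sc,pc),(nc,pc)):
    d=a-b; print("yaw from y",np.degrees(np.arctan2(-d[0],d[1])),np.linalg.norm(d[:2]))
for n,p,z in(("hoop",(317,143),.06),("bowl",(240,152),.05),("jar",(168,208),.075)): print(n,px2w(c,*p,z))
s=r.read_state();print(R.from_quat(s["eef_rot"]).as_matrix().round(3))
E
```

```text
plate [ 0.57272507 -0.06010892  0.068     ] [np.float64(0.0883), np.float64(0.0396), np.float64(0.0885), np.float64(0.0397)]
stop [0.55533459 0.08627791 0.075     ] 0.09559642842442186
nose [ 0.56397659 -0.0056632   0.092     ] 0.09452792154250034
yaw from x 4.26509165034413
yaw from x 5.62273168268413
yaw from x 5.882420733077935
yaw from x 5.937388773808766
yaw from y 6.4093464298512695 0.418019474321478
yaw from y 6.7748810577376855 0.14741619774770973
yaw from y 9.128406977384227 0.05514411316761958
hoop [ 0.74886921 -0.04522699  0.06      ]
bowl [0.72380709 0.15184769 0.05      ]
jar [0.57174846 0.32219786 0.075     ]
[[ 0.384  0.923 -0.   ]
 [ 0.923 -0.384 -0.001]
 [-0.001  0.    -1.   ]]
```

```bash
cat > go.py <<'E'
# remaining shift/turn in tool axes to: guide offset dy from plate's start, tool height z, yaw 6.2 deg
import sys
from h import *
yaw=np.radians(6.2); gy=np.array([-np.sin(yaw),np.cos(yaw),0]); gx=np.array([np.cos(yaw),np.sin(yaw),0])
dy,z=map(float,sys.argv[1:3])
s=r.read_state(); M=R.from_quat(s["eef_rot"])
t=np.array([.5727,-.0601,0])+gy*dy; t[2]=z
T=R.from_matrix(np.c_[gx,-gy,[0,0,-1]])
print("t",round(s["time"],2),"shift",M.inv().apply(t-s["ee_pos"]).round(4),"turn/2",((M.inv()*T).as_rotvec()/2).round(3),"F",s["ft_force"].round(2),"w",s["width"].round(3))
p=s["ee_pos"]-[.5727,-.0601,0]; print("guide xyz",(p@gx).round(4),(p@gy).round(4),s["ee_pos"][2].round(4))
E
python3 go.py 0.008 0.16
python3 -m crank '[{"x":-0.451,"y":0.547,"z":0,"az":0.534,"claw":1},{"x":-0.451,"y":0.547,"z":0,"az":0.534,"claw":1},{"x":-0.451,"y":0.547,"z":0,"az":0.534,"claw":1},{"x":-0.451,"y":0.547,"z":0,"az":0.534,"claw":1},{"x":-0.451,"y":0.547,"z":0,"az":0.534,"claw":1}]'
python3 go.py 0.008 0.16
```

```text
Traceback (most recent call last):
  File "go.py", line 9, in <module>
    print("t",round(s["time"],2),"shift",M.inv().apply(t-s["ee_pos"]).round(4),"turn/2",((M.inv()*T).as_rotvec()/2).round(3),"F",s["ft_force"].round(2),"w",s["width"].round(3))
                                                                                                                                                            ^^^^^^^^^^^^^^^^
AttributeError: 'float' object has no attribute 'round'
schema error: expected keys x, y, z, ax, ay, az, claw
Traceback (most recent call last):
  File "go.py", line 9, in <module>
    print("t",round(s["time"],2),"shift",M.inv().apply(t-s["ee_pos"]).round(4),"turn/2",((M.inv()*T).as_rotvec()/2).round(3),"F",s["ft_force"].round(2),"w",s["width"].round(3))
                                                                                                                                                            ^^^^^^^^^^^^^^^^
AttributeError: 'float' object has no attribute 'round'
```

All the keys are needed.

```bash
sed -i 's/s\["width"\].round(3)/round(s["width"],3)/' go.py
python3 -m crank '[{"x":-0.451,"y":0.547,"z":0,"ax":0,"ay":0,"az":0.534,"claw":1},{"x":-0.451,"y":0.547,"z":0,"ax":0,"ay":0,"az":0.534,"claw":1},{"x":-0.451,"y":0.547,"z":0,"ax":0,"ay":0,"az":0.534,"claw":1},{"x":-0.451,"y":0.547,"z":0,"ax":0,"ay":0,"az":0.534,"claw":1},{"x":-0.451,"y":0.547,"z":0,"ax":0,"ay":0,"az":0.534,"claw":1}]'
python3 go.py 0.008 0.16
```

```text
time: 0.57
ee_pos: [0.3379, 0.3911, 0.2223]
eef_rot: [0.963, 0.27, -0.0, -0.0]
ft_force: [1.2, 0.4, -0.1]
width: 0.0615
t 0.57 shift [-0.0302  0.5003  0.0623] turn/2 [-0.     0.     0.219] F [ 1.2   0.38 -0.14] w 0.062
guide xyz -0.1847 0.4739 0.2223
```

```bash

python3 -m crank '[{"x":-0.03,"y":0.5,"z":0,"ax":0,"ay":0,"az":0.219,"claw":1},{"x":-0.03,"y":0.5,"z":0,"ax":0,"ay":0,"az":0.219,"claw":1},{"x":-0.03,"y":0.5,"z":0,"ax":0,"ay":0,"az":0.219,"claw":1},{"x":-0.03,"y":0.5,"z":0,"ax":0,"ay":0,"az":0.219,"claw":1},{"x":-0.03,"y":0.5,"z":0,"ax":0,"ay":0,"az":0.219,"claw":1}]'
python3 go.py 0.008 0.16
```

```text
time: 0.98
ee_pos: [0.4363, 0.2075, 0.2226]
eef_rot: [0.999, 0.055, 0.0, -0.0]
ft_force: [0.8, 0.3, 0.7]
width: 0.0283
t 0.98 shift [0.1064 0.2729 0.0625] turn/2 [-0.    -0.     0.001] F [0.79 0.32 0.75] w 0.028
guide xyz -0.1067 0.2808 0.2226
```

```bash

python3 -m crank '[{"x":0.014,"y":0.037,"z":0.005,"ax":0,"ay":0,"az":0,"claw":1},{"x":0.028,"y":0.074,"z":0.01,"ax":0,"ay":0,"az":0,"claw":1},{"x":0.042,"y":0.11,"z":0.02,"ax":0,"ay":0,"az":0,"claw":1},{"x":0.056,"y":0.145,"z":0.025,"ax":0,"ay":0,"az":0,"claw":1},{"x":0.07,"y":0.18,"z":0.03,"ax":0,"ay":0,"az":0,"claw":1}]'
python3 go.py 0.008 0.14
```

```text
time: 1.4
ee_pos: [0.5261, 0.0368, 0.1922]
eef_rot: [0.998, 0.057, -0.0, -0.0]
ft_force: [0.9, 0.7, 0.2]
width: 0.0017
t 1.4 shift [0.0353 0.0935 0.0522] turn/2 [-0.     0.     0.003] F [0.93 0.72 0.25] w 0.002
guide xyz -0.0358 0.1013 0.1922
```

```bash

python3 -m crank '[{"x":0.012,"y":0.033,"z":0.01,"ax":0,"ay":0,"az":0,"claw":1},{"x":0.024,"y":0.065,"z":0.03,"ax":0,"ay":0,"az":0,"claw":1},{"x":0.033,"y":0.088,"z":0.045,"ax":0,"ay":0,"az":0,"claw":1},{"x":0.035,"y":0.0935,"z":0.052,"ax":0,"ay":0,"az":0.003,"claw":1},{"x":0.035,"y":0.0935,"z":0.052,"ax":0,"ay":0,"az":0.003,"claw":1}]'
python3 go.py 0.008 0.085
python3 - <<'E'
from h import *; import cv2
c=camera("side"); cv2.imwrite("pics/side1.png",cv2.resize(c["color"][180:380,170:450],None,fx=2.8,fy=2.8,interpolation=cv2.INTER_CUBIC))
E
```

```text
time: 1.82
ee_pos: [0.5703, -0.0524, 0.1385]
eef_rot: [0.999, 0.052, -0.002, 0.001]
ft_force: [-0.2, 0.5, 0.3]
width: 0.0005
t 1.82 shift [ 0.0017 -0.0001  0.0535] turn/2 [ 0.001  0.002 -0.002] F [-0.17  0.45  0.25] w 0.001
guide xyz -0.0015 0.0079 0.1385
```

View pics/side1.png

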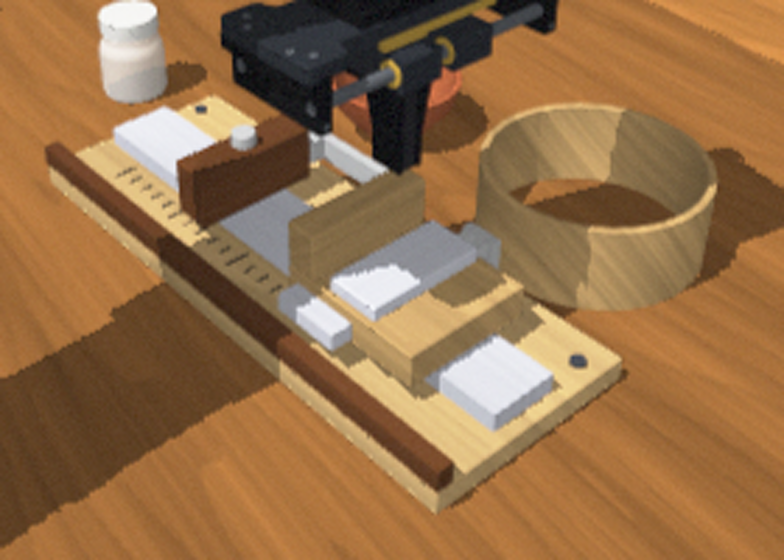

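The fingertips are shut at about (400,168), above and in line with the plate at (405,265), with the nose at (357,220) ahead. Next I'll descend.

```bash

python3 -m crank '[{"x":0.002,"y":0,"z":0.02,"ax":0,"ay":0,"az":0,"claw":1},{"x":0.002,"y":0,"z":0.04,"ax":0,"ay":0,"az":0,"claw":1},{"x":0.002,"y":0,"z":0.055,"ax":0,"ay":0,"az":0,"claw":1},{"x":0.002,"y":0,"z":0.063,"ax":0,"ay":0,"az":0,"claw":1},{"x":0.002,"y":0,"z":0.063,"ax":0,"ay":0,"az":0,"claw":1}]'
python3 go.py 0.008 0.058
python3 -m crank '[{"x":0,"y":0,"z":0.004,"ax":0,"ay":0,"az":0,"claw":1},{"x":0,"y":0,"z":0.008,"ax":0,"ay":0,"az":0,"claw":1},{"x":0,"y":0,"z":0.012,"ax":0,"ay":0,"az":0,"claw":1},{"x":0,"y":0,"z":0.016,"ax":0,"ay":0,"az":0,"claw":1},{"x":0,"y":0,"z":0.016,"ax":0,"ay":0,"az":0,"claw":1}]'
python3 go.py 0.008 0.058
```

```text
time: 2.28
ee_pos: [0.5724, -0.0482, 0.0767]
eef_rot: [0.998, 0.055, -0.001, -0.0]
ft_force: [-0.7, -0.2, 0.2]
width: 0.0005
t 2.28 shift [-0.0009  0.0039  0.0187] turn/2 [-0.     0.001  0.001] F [-0.73 -0.21  0.22] w 0.0
guide xyz 0.001 0.0119 0.0767
time: 2.7
ee_pos: [0.574, -0.0496, 0.0617]
eef_rot: [0.999, 0.054, 0.001, -0.0]
ft_force: [1.2, 2.0, 5.8]
width: 0.0006
t 2.7 shift [-0.0024  0.0023  0.0037] turn/2 [-0.    -0.001  0.   ] F [1.2  2.04 5.85] w 0.001
guide xyz 0.0024 0.0103 0.0617
```

```bash

python3 -m crank '[{"x":-0.001,"y":0,"z":0.002,"ax":0,"ay":0,"az":0,"claw":1},{"x":-0.001,"y":0,"z":0.003,"ax":0,"ay":0,"az":0,"claw":1},{"x":-0.001,"y":0,"z":0.005,"ax":0,"ay":0,"az":0,"claw":1},{"x":-0.001,"y":0,"z":0.006,"ax":0,"ay":0,"az":0,"claw":1},{"x":-0.001,"y":0,"z":0.006,"ax":0,"ay":0,"az":0,"claw":1}]'
python3 go.py 0.020 0.058
```

```text
time: 3.12
ee_pos: [0.5745, -0.051, 0.0598]
eef_rot: [0.999, 0.054, 0.002, -0.0]
ft_force: [-10.4, -0.4, 37.4]
width: 0.0003
t 3.12 shift [-0.0028 -0.0112  0.0018] turn/2 [-0.    -0.002 -0.001] F [-10.35  -0.39  37.42] w 0.0
guide xyz 0.0028 0.0088 0.0598
```

```bash

python3 -m crank '[{"x":-0.001,"y":0,"z":-0.002,"ax":0,"ay":0,"az":0,"claw":1},{"x":-0.001,"y":-0.004,"z":-0.002,"ax":0,"ay":0,"az":0,"claw":1},{"x":-0.001,"y":-0.010,"z":-0.002,"ax":0,"ay":0,"az":0,"claw":1},{"x":-0.001,"y":-0.016,"z":-0.002,"ax":0,"ay":0,"az":0,"claw":1},{"x":-0.001,"y":-0.022,"z":-0.002,"ax":0,"ay":0,"az":0,"claw":1}]'
python3 go.py 0.1125 0.058
```

```text
time: 3.53
ee_pos: [0.5711, -0.0293, 0.0602]
eef_rot: [0.999, 0.053, 0.002, 0.0]
ft_force: [-1.5, -1.9, 19.0]
width: 0.0004
t 3.53 shift [-0.0019 -0.0817  0.0021] turn/2 [ 0.    -0.002 -0.001] F [-1.51 -1.88 18.99] w 0.0
guide xyz 0.0017 0.0308 0.0602
```

```bash

python3 -m crank '[{"x":0,"y":-0.008,"z":0,"ax":0,"ay":0,"az":0,"claw":1},{"x":0,"y":-0.016,"z":0,"ax":0,"ay":0,"az":0,"claw":1},{"x":-0.001,"y":-0.024,"z":0,"ax":0,"ay":0,"az":0,"claw":1},{"x":-0.001,"y":-0.032,"z":0,"ax":0,"ay":0,"az":0,"claw":1},{"x":-0.001,"y":-0.040,"z":0,"ax":0,"ay":0,"az":0,"claw":1}]'
python3 go.py 0.1125 0.058
python3 - <<'E'
from h import *; import cv2
c=camera("side"); cv2.imwrite("pics/side2.png",cv2.resize(c["color"][180:380,170:450],None,fx=2.8,fy=2.8,interpolation=cv2.INTER_CUBIC))
E
```

```text
time: 3.95
ee_pos: [0.5663, 0.0108, 0.0602]
eef_rot: [0.999, 0.054, 0.003, 0.0]
ft_force: [0.6, -1.6, 17.6]
width: 0.0005
t 3.95 shift [-0.0013 -0.0413  0.0022] turn/2 [ 0.    -0.003 -0.001] F [ 0.59 -1.57 17.59] w 0.0
guide xyz 0.0013 0.0712 0.0602
```

View pics/side2.png

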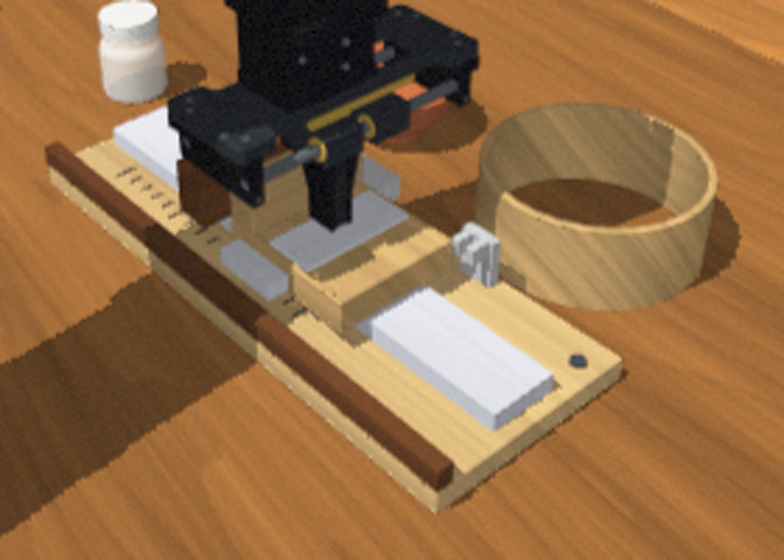

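The plate at (340,230) is down and the carriage rides with the fingers, at about 62 mm of travel. The nose is close to the stop at (205,190). I'll continue pushing to the stop.

```bash

python3 -m crank '[{"x":-0.001,"y":-0.007,"z":0,"ax":0,"ay":0,"az":0,"claw":1},{"x":-0.001,"y":-0.013,"z":0,"ax":0,"ay":0,"az":0,"claw":1},{"x":-0.001,"y":-0.019,"z":0,"ax":0,"ay":0,"az":0,"claw":1},{"x":-0.001,"y":-0.024,"z":0,"ax":0,"ay":0,"az":0,"claw":1},{"x":-0.001,"y":-0.028,"z":0,"ax":0,"ay":0,"az":0,"claw":1}]'
python3 go.py 0.1125 0.058
python3 -m crank '[{"x":0,"y":-0.002,"z":0,"ax":0,"ay":0,"az":0,"claw":1},{"x":0,"y":-0.004,"z":0,"ax":0,"ay":0,"az":0,"claw":1},{"x":0,"y":-0.006,"z":0,"ax":0,"ay":0,"az":0,"claw":1},{"x":0,"y":-0.008,"z":0,"ax":0,"ay":0,"az":0,"claw":1},{"x":0,"y":-0.010,"z":0,"ax":0,"ay":0,"az":0,"claw":1}]'
python3 go.py 0.1125 0.058
```

```text
time: 4.42
ee_pos: [0.5629, 0.039, 0.0602]
eef_rot: [0.999, 0.054, 0.004, -0.0]
ft_force: [4.2, -1.8, 14.6]
width: 0.0007
t 4.42 shift [-0.001  -0.0129  0.0022] turn/2 [ 0.    -0.004 -0.   ] F [ 4.19 -1.82 14.61] w 0.001
guide xyz 0.0009 0.0996 0.0602
time: 4.83
ee_pos: [0.5616, 0.0454, 0.0601]
eef_rot: [0.999, 0.052, 0.003, 0.002]
ft_force: [2.7, -11.7, 15.3]
width: 0.0004
t 4.83 shift [-0.0004 -0.0064  0.0021] turn/2 [ 0.002 -0.003 -0.002] F [  2.65 -11.7   15.3 ] w 0.0
guide xyz 0.0004 0.1061 0.0601
```

```bash

python3 -m crank '[{"x":0,"y":-0.002,"z":0,"ax":0,"ay":0,"az":0,"claw":1},{"x":0,"y":-0.004,"z":0,"ax":0,"ay":0,"az":0,"claw":1},{"x":0,"y":-0.004,"z":0,"ax":0,"ay":0,"az":0,"claw":1},{"x":0,"y":-0.004,"z":0,"ax":0,"ay":0,"az":0,"claw":1},{"x":0,"y":-0.004,"z":0,"ax":0,"ay":0,"az":0,"claw":1}]'
python3 go.py 0.1125 0.058
python3 - <<'E'
from h import *; import cv2
c=camera("side"); cv2.imwrite("pics/side3.png",cv2.resize(c["color"][180:340,170:380],None,fx=3.7,fy=3.7,interpolation=cv2.INTER_CUBIC))
E
```

```text
time: 5.25
ee_pos: [0.5609, 0.0494, 0.0601]
eef_rot: [0.999, 0.052, 0.003, 0.001]
ft_force: [2.3, -9.9, 15.9]
width: 0.0001
t 5.25 shift [-0.0002 -0.0024  0.0021] turn/2 [ 0.002 -0.003 -0.002] F [ 2.3  -9.95 15.93] w 0.0
guide xyz 0.0001 0.1101 0.0601
```

View pics/side3.png

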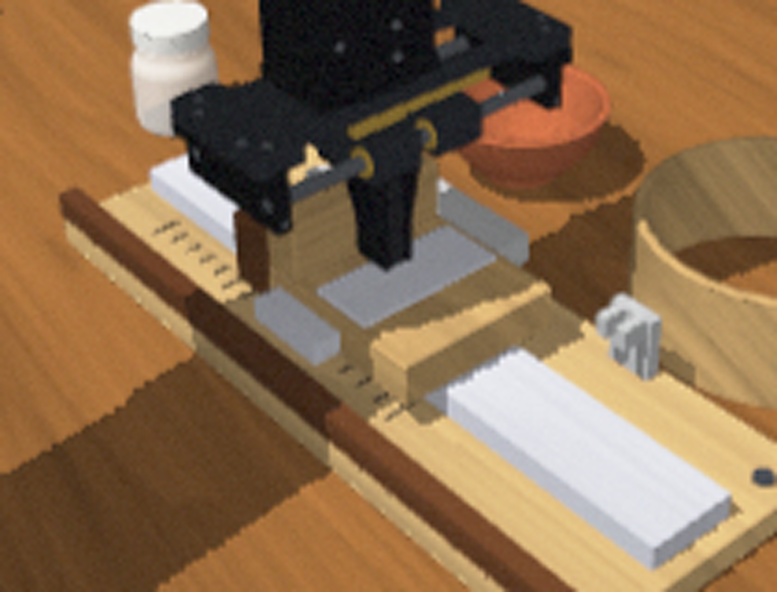

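The nose sits against the dark stop at about (250,255), and the fingers are now sliding on the stopped plate with about 10 N forward. I'll go on to touch the nose and confirm.

```bash

python3 -m crank '[{"x":0,"y":-0.001,"z":0,"ax":0,"ay":0,"az":0,"claw":1},{"x":0,"y":-0.002,"z":0,"ax":0,"ay":0,"az":0,"claw":1},{"x":0,"y":-0.003,"z":0,"ax":0,"ay":0,"az":0,"claw":1},{"x":0,"y":-0.004,"z":0,"ax":0,"ay":0,"az":0,"claw":1},{"x":0,"y":-0.004,"z":0,"ax":0,"ay":0,"az":0,"claw":1}]'
python3 go.py 0.1125 0.058
```

```text
time: 5.72
ee_pos: [0.5608, 0.0505, 0.0601]
eef_rot: [0.999, 0.051, 0.003, 0.003]
ft_force: [3.9, -18.3, 16.4]
width: 0.0002
t 5.72 shift [-0.0001 -0.0013  0.0021] turn/2 [ 0.003 -0.003 -0.003] F [  3.9  -18.34  16.37] w 0.0
guide xyz 0.0001 0.1112 0.0601
```

The fingers met the nose at 91 mm of travel, and the images gave 92. Now I'll lift straight up, keeping the light push.

```bash

python3 -m crank '[{"x":0,"y":0.001,"z":-0.003,"ax":0,"ay":0,"az":0,"claw":1},{"x":0,"y":0.001,"z":-0.007,"ax":0,"ay":0,"az":0,"claw":1},{"x":0,"y":0.001,"z":-0.012,"ax":0,"ay":0,"az":0,"claw":1},{"x":0,"y":0.002,"z":-0.018,"ax":0,"ay":0,"az":0,"claw":1},{"x":0,"y":0.004,"z":-0.024,"ax":0,"ay":0,"az":0,"claw":1}]'
python3 go.py 0.09 0.15
python3 -m crank '[{"x":0,"y":0.006,"z":-0.015,"ax":0,"ay":0,"az":0,"claw":1},{"x":0,"y":0.007,"z":-0.04,"ax":0,"ay":0,"az":0,"claw":1},{"x":0,"y":0.007,"z":-0.075,"ax":0,"ay":0,"az":0,"claw":1},{"x":0,"y":0.007,"z":-0.11,"ax":0,"ay":0,"az":0,"claw":1},{"x":0,"y":0.007,"z":-0.13,"ax":0,"ay":0,"az":0,"claw":1}]'
python3 -m crank '[{"x":-0.03,"y":0,"z":0,"ax":0,"ay":0,"az":0,"claw":1},{"x":-0.065,"y":0,"z":0,"ax":0,"ay":0,"az":0,"claw":1},{"x":-0.1,"y":0,"z":0,"ax":0,"ay":0,"az":0,"claw":1},{"x":-0.13,"y":0,"z":0,"ax":0,"ay":0,"az":0,"claw":1},{"x":-0.13,"y":0,"z":0,"ax":0,"ay":0,"az":0,"claw":1}]'
python3 - <<'E'
from h import *; import cv2
a=camera("side")["color"][180:340,170:380]; b=camera("top")["color"]
cv2.imwrite("pics/side4.png",cv2.resize(a,None,fx=3.7,fy=3.7,interpolation=cv2.INTER_CUBIC))
cv2.imwrite("pics/top4.png",cv2.resize(b[90:260,150:380],None,fx=3.4,fy=3.4,interpolation=cv2.INTER_CUBIC))
E
```

```text
time: 6.13
ee_pos: [0.5573, 0.05, 0.0809]
eef_rot: [0.999, 0.053, -0.001, 0.001]
ft_force: [-0.1, -1.6, -1.2]
width: 0.0006
t 6.13 shift [ 0.0033  0.0213 -0.0691] turn/2 [ 0.001  0.001 -0.001] F [-0.08 -1.59 -1.2 ] w 0.001
guide xyz -0.0034 0.1111 0.0809
time: 6.55
ee_pos: [0.5596, 0.0455, 0.2153]
eef_rot: [0.999, 0.054, 0.002, -0.0]
ft_force: [0.1, -0.1, -0.0]
width: 0.0003
time: 6.97
ee_pos: [0.4254, 0.031, 0.2114]
eef_rot: [0.999, 0.054, -0.001, -0.001]
ft_force: [0.8, 0.1, 0.3]
width: 0.0007
```

View pics/side4.png

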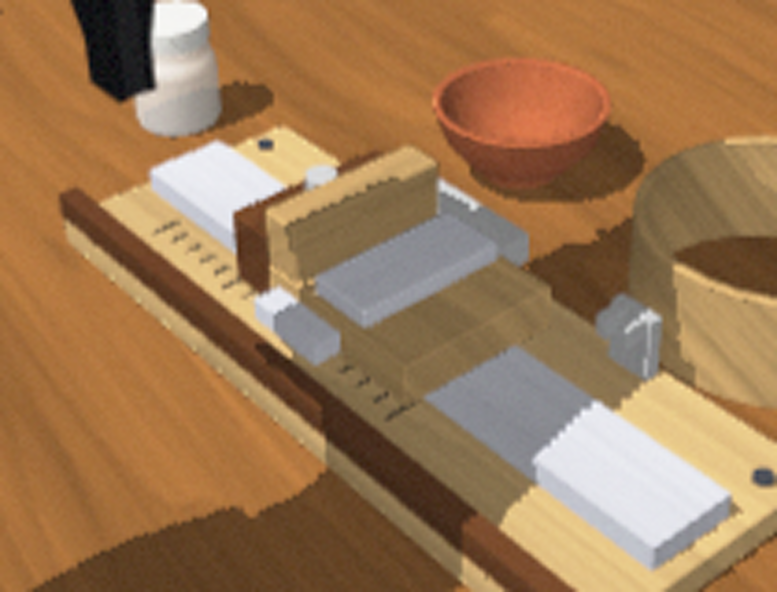

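View pics/top4.png

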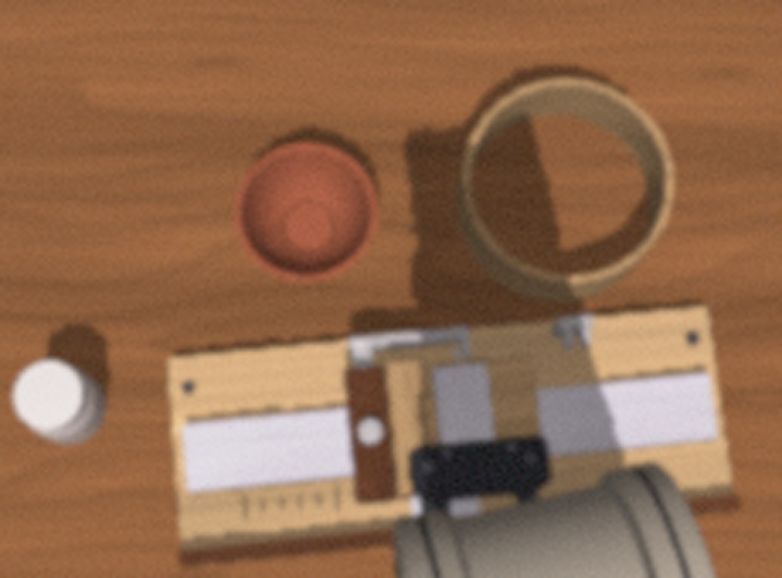

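The plate has popped up (its edge shows at (340,300) in the side view). The nose sits flush against the stop in both views, and the bowl, hoop and jar are where they were. Nothing is touching the robot, so I'm handing in.

```bash
python3 -c "
from bench import r,close_job
print(r.read_state()['ft_force']); close_job()"
```

```text
[-0.12539096  0.56386905  0.87045746]
the job is handed in; nothing more can be done
```

I handed the job in at about 7 s on the robot's clock. The carriage is home against the end stop and the lock plate has popped up.

- **Pressing and sliding:** With the fingers shut, I pressed the plate fully down, with the tips at 60 mm height. I kept it down while sliding the carriage about 91 mm; the first pictures had given 92 mm. The force along the rail then rose from about 2 N to 18 N as the fingers reached the nose with the carriage stopped. I lifted straight up while still pushing lightly.
- **Last pictures:** The plate is up and the nose sits flush against the stop. By eye, the hoop, bowl and jar stand where they were. The arm is clear at 0.21 m and the wrist force reads about zero.
- **Forces:** The highest fingertip force I read was about 37 N, when the plate bottomed out. I backed off to 15–20 N for the slide.
- **Not tested:** I did not push on the locked carriage to check the lock. I judged that from the raised plate and the closed gap.

No check failed or disagreed. The only hitches were a helper script error and one move refused for missing keys; nothing moved in either case.

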